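# Free the top weighing beaker and tare it

### The job

Take the blue beaker off the top of the leaning nested stack: twist it anticlockwise (seen from its open end) by about a fifth of a turn to free its lugs while you lift it out along the lean, without forcing it. Set it down gently, upright and centred on the balance pan, let go, and then, with it standing there, press the orange tare button and let it spring back. Leave the other things on the bench as they are.

Things in the scene. Friction and masses are not known exactly. Their poses are not given: they have to be found in the camera images.
- beaker: Blue plastic nesting beaker, 90 mm tall, 45 g, origin at the centre of its underside, +z along its axis to the open mouth. From 40 to 90 mm up it is a plain 56 mm cylinder (wall 2.5 mm): grip it across there. Below 40 mm: a 40 mm plug, at the start inside the next beaker, the 56 mm shoulder (40 mm up) resting on that one's rim.
- lugs (a point): Point on the beaker's axis 29 mm above its underside, level with its two lugs (10 mm wide, 5 mm thick) which stick out of the plug at the beaker's +x and -x sides to 24.5 mm from the axis; orange marks low on the upper part's outside show their sides. Axes as the beaker's.
- seat (a point): Centre of the fixed white second beaker's rim (56 mm wide, 175 mm above the bench), where the blue beaker's shoulder rests. +z is the stack's axis, leaning 30 deg from vertical toward the point's -x side, roughly toward the robot. The plug is wholly out after 40 mm of travel along +z.
- tabs (a point): Point on the stack's axis 4 mm below the rim, axes as the seat's. At its +x and -x sides (orange marks) two tabs, each 60 deg wide, overhang the lugs by 3 mm. The lugs start under them (within 12 deg of the middles, 1.5 mm play), with a stop on the clockwise side. The beaker lifts freely once its x axis is 50 to 120 deg anticlockwise about +z from the seat's x axis (aim at 65 to 90).
- stand: Heavy grey fixed stand that clamps the lower, white beakers of the stack so firmly that they do not turn. Its origin is that of the seat; its +z is the stack's axis. The black collar of its clamp, 71 mm wide, begins 96 mm down the axis from the rim; its grey foot reaches about 145 mm behind the rim's centre and 25 mm in front.
- balance: White bench balance 250 x 190 mm, fixed, top of its case 56 mm above the bench. Origin on the bench under its middle; front (buttons, display) at its -x, +z up.
- pan (a point): Centre of the top face of the balance's round steel pan, 120 mm in diameter, 68 mm above the bench, 40 mm to the +x of the balance's origin. Fixed, rigid.
- tare_top (a point): Centre of the top of the round orange tare button (26 mm in diameter) at the front of the balance, 88 mm to the -x and 50 mm to the -y of the balance's origin; pressed straight down.
- tare (a joint): Travel of the tare button, m: 0 released, 0.006 fully down, spring-loaded; 4 N presses it fully. It counts as pressed beyond 0.004.
- flask: Clear conical flask, 74 mm wide, 98 mm tall, standing behind the middle of the bench; bystander. Origin under its centre.
- vial: Small vial with white cap, 26 mm wide, 50 mm tall, bystander standing between the stack and the balance. Origin under its centre.
- jar: Amber jar with black lid, 44 mm wide, 75 mm tall, bystander standing between the stack and the balance. Origin under its centre.
- washbottle: White bottle with red cap, 66 mm wide, 170 mm tall, bystander. Origin under its centre.
- reagent: Amber bottle with blue cap, 70 mm wide, 140 mm tall, bystander. Origin under its centre.
- spatula: Steel spatula 170 mm long lying on the bench, bystander. Origin at its middle.
Mind the look-alikes: they are no part of the job. What is meant by the beaker is not red, and is the larger of those in its own colour.

How it is judged:
By the outcome, as a careful person would: the job done as asked, in the order asked, and still so for the second after the job is handed in, with the robot touching nothing.
It also fails if it takes over 58 s, if anything falls off the work surface, if the arm or the gripper's body presses on something with over 40 N, if the wrist force passes 120 N, or if a joint passes its speed limit or range.

### The arm

A 7-joint arm with a two-finger parallel gripper is mounted at the origin on the work surface. World frame = base frame: x ahead of the robot, y to its left, z up, the work surface at z = 0. Lengths are in m, angles in rad, forces in N, time in s.
With the tool pointing down it reaches from about 0.4 to 0.85 m from the base axis. Payload 10.4 kg.
Tool frame: the origin (TCP) lies midway between the tips of the shut fingers; the grasp point (between the pads) lies 19 mm behind it (r.grasp_offset is the distance from the TCP to the grasp point, in m); x points along the fingers, y is the direction in which the jaws open and shut, and the axes are right-handed (so a half turn about x gives the same grasp; the last joint's range is limited). The gripper opens to 87 mm and grips with 3 to 60 N. Pads are 19 mm wide; open, the fingers measure 117 mm over their backs; the gripper's body (75 mm by 190 mm) begins 51 mm behind the grasp point.
Start: joints at [-1.269, 0.332, -0.065, 1.46, 0.022, 1.35, -0.088], TCP at [0.199, 0.592, 0.223] pointing down, gripper open.
Joint ranges: [-2.6, 2.6], [-0.5, 2.12], [-1.47, 1.34], [0.16, 2.42], [-1.27, 4.41], [0.06, 2.06], [-2.6, 2.6]. Speed limits (rad/s): [2.22, 2.22, 2.79, 2.79, 3.14, 3.14, 3.14].

### API

Orientations are given as a unit quaternion [x, y, z, w].
In Python, from bench import r, vision, close_job gives the robot as it stands. The module is installed in compiled form; this text tells all that it offers.
- The arm moves only by the shell command python3 -m pendant 'ROWS' [OPENING] [FORCE]. ROWS is text: rows parted by semicolons, each of 6 numbers parted by spaces: the shift along the tool's x, y, z in units of 0.25 m (1.0 is 0.25 m), then the turn, a rotation vector about the tool's x, y, z in units of 1.5 rad (1.0 is 1.5 rad). A call has 1 to 8 rows; each row is the pose to reach, as a shift and turn from the pose commanded when the call began, along the tool's axes at that moment; what a row does not reach only later rows make up. A row lasts 1/10 s, in which the tool goes at most 50 mm and 8.59 degrees, less where a joint would pass 70% of its speed; a pose out of reach is approached as far as the arm can. A call with a number of a shift or a turn outside -1 to 1 is refused whole. A call with a gripper value outside its range is refused whole. OPENING is the gripper command: -1 is shut, 1 is fully open, values between are in proportion, set as the call begins (- or left out, the last holds). The fingers move at their own pace and stop on an object; FORCE is the grip in N (left out, the last holds). Time passes only in rows, so rows that repeat a pose let the fingers close. It gives the time, the measured TCP pose, the force and the opening at its end, in the units of the state.
- r.read_state(): the state, without advancing time (a new reading comes with each control period).
- vision.camera(name): name is "scene" or "top" or "wrist"; returns (picture, depth): 480x640x3 uint8, blue, green, red; 480x640 float32, m along the optical axis (not along the pixel's ray), 0 where there is no reading.
- vision.get_calibration(name): a dict with "camera_matrix" (3x3 intrinsics, pixels), "rvec" (rotation vector, rad) and "tvec" (3), from world to camera coordinates, as OpenCV has them. Camera axes: x right, y down, z forward; pixel columns grow to the right and rows downward; lengths in m; the calibration is good to about 2 mm. A picture is of the moment at which its call begins: read the wrist's pose just before it. get_calibration takes no time and is no camera call; for the wrist camera it gives the pose at the moment of the call.
- close_job(): hands the job in, once; it reports no verdict.
The state is a dict: "time": time; "joint_positions": joint angles; "joint_vel": joint speeds; "joint_torque": joint torques, N m; "ee_pos": TCP position; "eef_rot": TCP orientation; "ft_force": force on the tool from outside, world axes, zero at the start; "torque": the same for the moment, N m; "width": finger opening in m.
Only numpy, scipy, OpenCV 4.12 (cv2) and the standard library are available. Lean on these libraries where they do the work, as an engineer would, in place of code of your own. Each camera call takes 0.05 s, during which the arm holds its last target. There are 200 camera calls.

## Working session

There is one attempt and no reset: what is moved stays moved. The work goes in short steps, Python scripts to look and compute and a shell command to move; the robot and the scene stay as the last step left them, time stands still between calls to the robot, and variables do not carry over. Pictures are saved under pics/ and viewed, about 8 in all and at most 12, crops included, and the job is handed in when it is done.

```bash
mkdir -p pics; cat > h.py <<'E'
import numpy as np, cv2
from scipy.spatial.transform import Rotation as R
from bench import r, vision
def shot(n):
    c=vision.get_calibration(n); p,d=vision.camera(n); np.savez(f'pics/{n}.npz',p=p,d=d,K=c['camera_matrix'],rv=c['rvec'],t=c['tvec']); return p,d,c
def cloud(n):
    z=np.load(f'pics/{n}.npz'); d=z['d']; K=z['K']; v,u=np.mgrid[:480,:640]
    P=np.stack([(u-K[0,2])/K[0,0]*d,(v-K[1,2])/K[1,1]*d,d],-1)
    M=R.from_rotvec(np.ravel(z['rv'])).as_matrix()
    W=(P-np.ravel(z['t']))@M
    W[d==0]=np.nan
    return z['p'],W
def proj(n,X):
    z=np.load(f'pics/{n}.npz'); return cv2.projectPoints(np.atleast_2d(np.array(X,float)),z['rv'],z['t'],z['K'],None)[0][:,0]
def rows(pos,Rm):
    """shift/turn in pendant units from the current measured pose to target TCP pos / rot matrix"""
    s=r.read_state(); A=R.from_quat(s['eef_rot'])
    return np.round(A.inv().apply(np.array(pos)-s['ee_pos'])/0.25,3), np.round((A.inv()*R.from_matrix(Rm)).as_rotvec()/1.5,3)
E
python3 - <<'E'
from h import *
print(r.read_state(), r.grasp_offset)
for n in ('scene','top'):
    p,d,c=shot(n); cv2.imwrite(f'pics/{n}0.png',p)
    print(n,-R.from_rotvec(np.ravel(c['rvec'])).inv().apply(np.ravel(c['tvec'])))
E
```

```text
{'time': 0.0, 'joint_positions': array([-1.26853977,  0.33286053, -0.0646832 ,  1.46098513,  0.02160785,
        1.34991529, -0.08848348]), 'joint_vel': array([-0.00035991,  0.00064391, -0.00110504, -0.00062457,  0.00031867,
       -0.00052122, -0.00059925]), 'joint_torque': array([-3.82286305e-05, -6.23262405e+01,  2.49906513e-02, -3.89887691e+01,
       -6.12559053e-02,  3.97784729e-02,  1.19382980e-04]), 'ee_pos': array([0.19937073, 0.59191243, 0.22174008]), 'eef_rot': array([ 0.1138235 ,  0.69785539, -0.11485904,  0.69774599]), 'ft_force': array([-0.50154085,  0.66334933, -0.30997328]), 'torque': array([0.00206318, 0.00424503, 0.0166043 ]), 'width': 0.0868983302726355} 0.0187
scene [ 0.92045566 -0.60988466  0.84763168]
top [4.58915903e-01 3.49972140e-04 1.32175649e+00]
```

View pics/scene0.png

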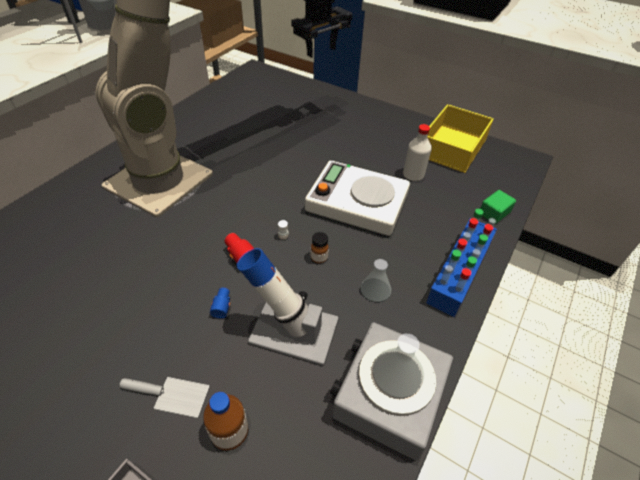

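View pics/top0.png

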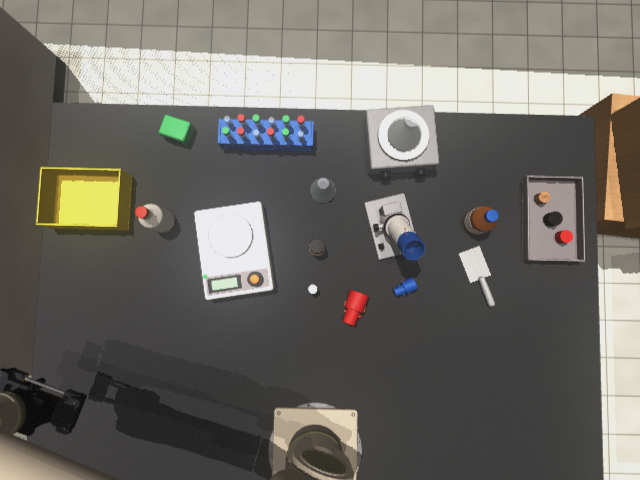

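The blue candidates are the stack-top beaker at scene (257,268) / top (410,245) and a small one lying at scene (221,303) / top (405,288). The red one lies at scene (240,248). The stack-top one is larger and blue, so it fits. I'll confirm it in a crop and measure.

```bash
cat > m.py <<'E'
from h import *
from scipy.optimize import least_squares
res={}
B=[];Wt=[]
for n in ('scene','top'):
    p,W=cloud(n); hsv=cv2.cvtColor(p,cv2.COLOR_BGR2HSV); 
    near=(np.abs(W[...,0]-0.56)<0.2)&(np.abs(W[...,1]+0.24)<0.13)
    blue=near&(hsv[...,0]>100)&(hsv[...,0]<125)&(hsv[...,1]>150)&(hsv[...,2]>60)&(W[...,2]>0.12)
    wh=near&(hsv[...,1]<70)&(hsv[...,2]>110)&(W[...,2]>0.11)&(W[...,2]<0.19)
    print(n,'blue',blue.sum(),np.nanmedian(W[blue],0),W[blue].min(0),W[blue].max(0),'white',wh.sum(),W[wh].mean(0) if wh.any() else '')
    B.append(W[blue])
    # balance
    b=(np.abs(W[...,2]-0.056)<0.004)&(W[...,1]>0.05)&(W[...,1]<0.45)&(hsv[...,1]<60)
    rect=cv2.minAreaRect((W[b][:,:2]*1000).astype(np.float32)); print('case',rect, b.sum())
    q=(np.abs(W[...,2]-0.068)<0.003)&(W[...,1]>0.05)&(W[...,1]<0.45)&(hsv[...,1]<60)
    print('pan',cv2.minEnclosingCircle((W[q][:,:2]*1000).astype(np.float32)),W[q].mean(0),q.sum())
    o=(hsv[...,0]>5)&(hsv[...,0]<22)&(hsv[...,1]>150)&(hsv[...,2]>120)&(W[...,1]>0.05)&(W[...,1]<0.45)&(W[...,0]>.3)&(W[...,0]<.6)
    print('orange',o.sum(),np.nanmedian(W[o],0))
    np.save(f'pics/blue_{n}.npy',W[blue])
E
python3 m.py
python3 - <<'E'
from h import *
a=np.load('pics/scene.npz')['p'][225:345,200:330]; b=np.load('pics/top.npz')['p'][180:300,350:480]
cv2.imwrite('pics/crop1.png',np.hstack([cv2.resize(x,None,fx=3,fy=4*3/4*1.2,interpolation=cv2.INTER_CUBIC) if 0 else cv2.resize(x,(390,360),interpolation=cv2.INTER_CUBIC) for x in (a,b)]))
E
```

```text
scene blue 806 [ 0.56942305 -0.22675316  0.2054309 ] [ 0.52334112 -0.25262877  0.17993947] [ 0.59187142 -0.19684364  0.23388635] white 870 [ 0.61165292 -0.21824596  0.14807531]
case ((123.94815063476562, 162.42840576171875), (1182.0421142578125, 280.7909240722656), 14.796333312988281) 2595
pan ((218.87039184570312, 93.0467758178711), 677.6389770507812) [0.53023044 0.23909987 0.06873957] 1015
orange 52 [0.46792473 0.17161244 0.07881028]
top blue 376 [ 0.55479696 -0.22122674  0.2004864 ] [ 0.52494271 -0.24989339  0.16248717] [ 0.59243464 -0.19295333  0.23292486] white 325 [ 0.60892825 -0.19887695  0.14726765]
case ((447.615966796875, 275.21917724609375), (867.9816284179688, 291.9053649902344), 10.095466613769531) 3792
pan ((695.4888916015625, 216.11293029785156), 250.29690551757812) [0.58195907 0.24392924 0.06795485] 1269
orange 11 [0.46808647 0.17553407 0.07666313]
```

View pics/crop1.png

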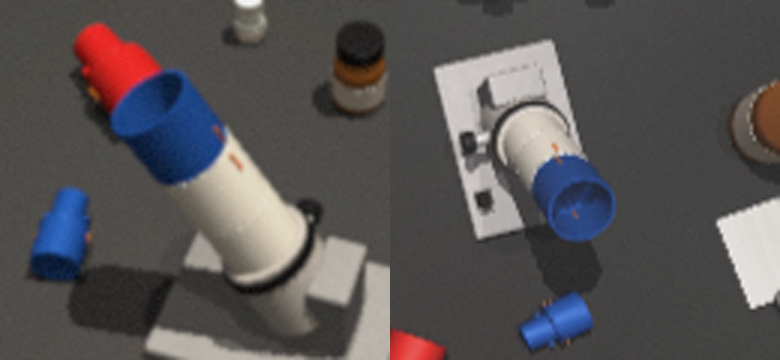

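Confirmed: the stack-top beaker is the larger blue one. The one lying down is small, with lugs. The orange marks face away from the robot, as expected. Next I fit the axis and the balance.

```bash
cat > m2.py <<'E'
from h import *
from scipy.optimize import least_squares
def frame(az):
    h=np.array([np.cos(az),np.sin(az),0]); Z=np.array([0,0,1.]); c,s=np.cos(np.pi/6),.5
    z=-s*h+c*Z; x=c*h+s*Z; return np.stack([x,np.cross(z,x),z],1)
if __name__=='__main__':
  Ps=[np.load(f'pics/blue_{n}.npy') for n in('scene','top')]
  def f(q,P):
    l=(P-[q[0],q[1],.175])@frame(q[2]); d=np.hypot(l[:,0],l[:,1])
    e=np.where(abs(d-.028)<abs(d-.0255),d-.028,d-.0255); a=l[:,2]
    return np.r_[e,np.maximum(a-.05,0),np.minimum(a,0)]*1000
  for nm,P in (('scene',Ps[0]),('top',Ps[1]),('both',np.vstack(Ps))):
    q=min((least_squares(f,[.59,-.215,a],args=(P,),loss='soft_l1') for a in(-.3,0,.3)),key=lambda s:s.cost)
    l=(P-[q.x[0],q.x[1],.175])@frame(q.x[2]); print(nm,q.x.round(4),'cost/n',q.cost/len(P),'axial',np.percentile(l[:,2],[1,99]).round(4))
  seat=np.r_[q.x[:2],.175];F=frame(q.x[2]); print('seat',seat,'mouth',seat+.05*F[:,2])
  for n in('scene','top'):
    p,W=cloud(n);hsv=cv2.cvtColor(p,cv2.COLOR_BGR2HSV)
    l=(W-seat)@F; o=(np.linalg.norm(W-seat,axis=-1)<.07)&(hsv[...,0]>3)&(hsv[...,0]<22)&(hsv[...,1]>110)
    for v,u in np.argwhere(o): print(n,u,v,'r',np.hypot(*l[v,u,:2]).round(4),'ang',np.degrees(np.arctan2(l[v,u,1],l[v,u,0])).round(1),'ax',l[v,u,2].round(4),end=' | ')
    print()
    box=(W[...,0]>.38)&(W[...,0]<.75)&(W[...,1]>.1)&(W[...,1]<.42)
    b=box&(W[...,2]>.045)&(W[...,2]<.09)
    nn,lab,st,ce=cv2.connectedComponentsWithStats(b.astype(np.uint8)); k=1+st[1:,4].argmax(); b=lab==k
    print('case',cv2.minAreaRect((W[b][:,:2]*1000).astype(np.float32)))
    q=b&(W[...,2]>.0645)&(W[...,2]<.0715)&(W[...,0]>.5); Q=W[q]; print('pan n',len(Q),'mean',Q.mean(0),cv2.minEnclosingCircle((Q[:,:2]*1000).astype(np.float32)))
    o=b&(hsv[...,0]>5)&(hsv[...,0]<22)&(hsv[...,1]>150)&(W[...,2]>.06); print('button',o.sum(),W[o].mean(0) if o.any() else '',W[o].max(0))
E
python3 m2.py
```

```text
scene [ 0.5705 -0.2198  0.1989] cost/n 0.2626921104082272 axial [0.0042 0.0512]
top [ 0.5728 -0.2169  0.3033] cost/n 0.40173188452472575 axial [0.0008 0.0521]
both [ 0.5715 -0.2179  0.2325] cost/n 0.3517283145479327 axial [0.0014 0.0522]
seat [ 0.57151937 -0.21794145  0.175     ] mouth [ 0.54719223 -0.22370255  0.21830127]
scene 277 277 r 0.0277 ang 2.2 ax -0.006 | scene 278 278 r 0.0275 ang 3.6 ax -0.0096 | scene 279 279 r 0.0276 ang 4.5 ax -0.013 | scene 279 280 r 0.0284 ang -0.2 ax -0.0134 | 
case ((545.2411499023438, 238.70034790039062), (249.89801025390625, 192.97312927246094), 9.583518981933594)
pan n 937 mean [0.58554912 0.24306852 0.06896743] ((583.247314453125, 247.0511016845703), 61.67686080932617)
button 70 [0.46905828 0.17085769 0.07636716] [0.4800331  0.18393378 0.08163801]
top 404 228 r 0.0287 ang 3.7 ax -0.0188 | top 405 229 r 0.0296 ang 3.2 ax -0.0101 | top 406 233 r 0.0292 ang 10.3 ax 0.0116 | 
case ((546.43994140625, 240.38418579101562), (250.11155700683594, 190.7982177734375), 9.972658157348633)
pan n 1245 mean [0.5847025  0.24743947 0.06792291] ((590.6311645507812, 256.2904052734375), 69.9123306274414)
button 11 [0.46739531 0.17544011 0.07705397] [0.47397522 0.18725861 0.08105361]
```

```bash
python3 - <<'E'
from h import *; from m2 import frame
from scipy.optimize import least_squares
s0=np.array([.5715,-.218,.175])
for names in (['scene'],['top'],['scene','top']):
  A=[];Bl=[]
  for n in names:
    p,W=cloud(n);hsv=cv2.cvtColor(p,cv2.COLOR_BGR2HSV);F=frame(.25);l=(W-s0)@F
    k=(l[...,2]>-.088)&(l[...,2]<-.006)&(np.hypot(l[...,0],l[...,1])<.036)&(hsv[...,1]<110); A.append(W[k]); Bl.append(np.load(f'pics/blue_{n}.npy'))
  A=np.vstack(A);Bl=np.vstack(Bl)
  def f(q):
    F=frame(q[2]);o=[q[0],q[1],.175];a=(A-o)@F;b=(Bl-o)@F;d=np.hypot(b[:,0],b[:,1])
    return np.r_[np.hypot(a[:,0],a[:,1])-.028-q[3],np.where(abs(d-.028)<abs(d-.0255),d-.028,d-.0255)]*1000
  q=least_squares(f,[.5715,-.218,.25,0],loss='soft_l1'); print(names,len(A),q.x.round(4),q.cost/(len(A)+len(Bl)))
E
```

```text
['scene'] 937 [ 0.5706 -0.2179  0.2778 -0.0006] 0.29449434033524985
['top'] 311 [ 0.5716 -0.2165  0.2552 -0.0007] 0.3366588325134081
['scene', 'top'] 1248 [ 5.708e-01 -2.174e-01  2.736e-01 -4.000e-04] 0.336728917838556
```

```bash
cat >> h.py <<'E'
from m2 import frame
SEAT=np.array([.571,-.2172,.175]); F=frame(.27); PAN=np.array([.5853,.2463,.068]); BTN=np.array([.4676,.1753,.078])
def grip(phi,base=None):
    """tool rot: x against the axis, jaws at angle phi (deg) from frame x about its z"""
    B=F if base is None else base; p=np.radians(phi); y=B@[np.cos(p),np.sin(p),0]; x=-B[:,2]; return np.stack([x,y,np.cross(x,y)],1)
def plan(ts):
    s=r.read_state(); p,A=s['ee_pos'],R.from_quat(s['eef_rot'])
    for q,M in ts:
        M=A if M is None else R.from_matrix(M)
        print(np.round(A.inv().apply(np.array(q)-p)/.25,3), np.round((A.inv()*M).as_rotvec()/1.5,3)); p,A=np.array(q),M
E
python3 - <<'E'
from h import *
s=r.read_state(); print(R.from_quat(s['eef_rot']).as_matrix().round(2))
for phi in (60,-120,90,-90): print(phi); plan([(SEAT+.11*F[:,2],grip(phi))])
print(SEAT+.11*F[:,2])
A=R.from_quat(s['eef_rot'])
plan([([.38,.45,.3],None),([.5,.25,.3],None),([.5,.0,.3],None),(SEAT+.11*F[:,2],None)])
E
```

```text
[[-0.    0.32  0.95]
 [-0.    0.95 -0.32]
 [-1.   -0.    0.  ]]
60
[-0.19  -2.717  2.26 ] [-0.046 -0.296  0.186]
-120
[-0.19  -2.717  2.26 ] [1.979 0.283 0.45 ]
90
[-0.19  -2.717  2.26 ] [-0.387 -0.339  0.105]
-90
[-0.19  -2.717  2.26 ] [1.648 0.136 0.442]
[ 0.5179926  -0.23187023  0.27026279]
[-0.312 -0.308  0.866] [0. 0. 0.]
[ 0.001 -0.605  0.71 ] [0. 0. 0.]
[ 0.001 -0.948  0.319] [0. 0. 0.]
[ 0.12  -0.856  0.364] [0. 0. 0.]
```

```bash
python3 -m pendant '-.312 -.308 .866 0 0 0;-.312 -.308 .866 0 0 0;-.312 -.308 .866 0 0 0;-.312 -.308 .866 0 0 0;-.312 -.308 .866 0 0 0;-.312 -.308 .866 0 0 0' 1; python3 -m pendant '0 -.605 .71 0 0 0;0 -.605 .71 0 0 0;0 -.605 .71 0 0 0;0 -.605 .71 0 0 0;0 -.605 .71 0 0 0'; python3 -m pendant '0 -.95 .32 0 0 0;0 -.95 .32 0 0 0;0 -.95 .32 0 0 0;0 -.95 .32 0 0 0;0 -.95 .32 0 0 0;0 -.95 .32 0 0 0'
python3 - <<'E'
from h import *
s=r.read_state(); print(s['ee_pos'],s['joint_positions'])
plan([(SEAT+.15*F[:,2],grip(-75))]);plan([(SEAT+.15*F[:,2],grip(-45))])
E
```

```text
time: 0.7
ee_pos: [0.3862, 0.4458, 0.3026]
eef_rot: [0.118, 0.696, -0.117, 0.699]
ft_force: [-0.1, 0.7, -0.5]
width: 0.0873
time: 1.2
ee_pos: [0.5014, 0.2468, 0.3003]
eef_rot: [0.115, 0.698, -0.116, 0.698]
ft_force: [0.4, 1.4, -0.2]
width: 0.0873
time: 1.8
ee_pos: [0.4996, -0.0075, 0.3008]
eef_rot: [0.117, 0.697, -0.118, 0.697]
ft_force: [0.2, 0.3, 1.1]
width: 0.0872
[ 0.49957591 -0.00746917  0.30077598] [-4.93479473e-01  3.98114759e-03  4.21205432e-01  1.67795354e+00
 -4.27198542e-04  1.45950731e+00  1.16384442e+00]
[-0.015 -0.869  0.299] [1.475 0.075 0.429]
[-0.015 -0.869  0.299] [ 1.138 -0.035  0.395]
```

```bash
python3 -m pendant '-.1 -.4 .15 .74 .04 .22;-.1 -.4 .15 .74 .04 .22;-.1 -.4 .15 .74 .04 .22;-.1 -.4 .15 .74 .04 .22;-.1 -.4 .15 .74 .04 .22;-.1 -.4 .15 .74 .04 .22;-.1 -.4 .15 .74 .04 .22;-.1 -.4 .15 .74 .04 .22' 1
python3 - <<'E'
from h import *
s=r.read_state(); print(s['ee_pos'],s['joint_positions'])
plan([(SEAT+.15*F[:,2],grip(-75))])
E
```

```text
time: 2.6
ee_pos: [0.5035, -0.1067, 0.3251]
eef_rot: [0.576, 0.525, -0.351, 0.52]
ft_force: [0.3, -0.0, 0.4]
width: 0.0874
[ 0.50351555 -0.10674359  0.325108  ] [-0.30485103 -0.08561876  0.59293338  1.73341068 -0.24968643  1.35407044
  0.44786822]
[-0.052 -0.085  0.519] [0.735 0.03  0.216]
```

```bash
python3 -m pendant '-.05 -.085 .52 .735 .03 .216;-.05 -.085 .52 .735 .03 .216;-.05 -.085 .52 .735 .03 .216;-.05 -.085 .52 .735 .03 .216;-.05 -.085 .52 .735 .03 .216;-.05 -.085 .52 .735 .03 .216;-.05 -.085 .52 .735 .03 .216;-.05 -.085 .52 .735 .03 .216'
python3 -m pendant '0 0 0 0 0 0;0 0 0 0 0 0'
python3 - <<'E'
from h import *
s=r.read_state(); print(s['ee_pos'],s['joint_positions'])
plan([(SEAT+.15*F[:,2],grip(-75))])
p,d,c=shot('wrist'); cv2.imwrite('pics/wrist1.png',p)
for a in (0,.05): print(proj('wrist',SEAT+a*F[:,2]+0*F[:,0]), proj('wrist',SEAT+a*F[:,2]+.028*F[:,0]))
E
```

```text
time: 3.4
ee_pos: [0.4997, -0.2369, 0.3047]
eef_rot: [0.842, 0.181, -0.475, 0.179]
ft_force: [-0.4, 0.4, -0.2]
width: 0.0874
time: 3.6
ee_pos: [0.4998, -0.2372, 0.305]
eef_rot: [0.841, 0.184, -0.475, 0.182]
ft_force: [-0.5, 0.2, 0.5]
width: 0.0871
[ 0.49979551 -0.23724321  0.30500281] [-0.12389886 -0.18762863  0.65575766  1.89849319 -0.30204705  1.04319861
 -0.37740266]
[-0.002 -0.002  0.003] [ 0.007 -0.     0.001]
[[319.51216215 226.83458782]] [[328.66514204 194.55953484]]
[[319.19773892 241.85392034]] [[330.03147178 204.0058753 ]]
```

View pics/wrist1.png

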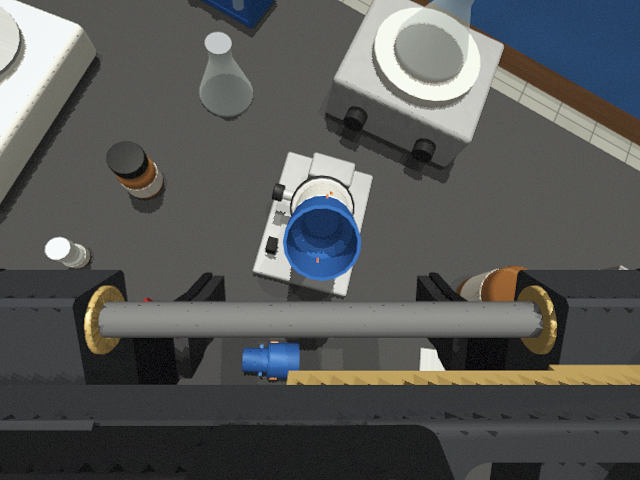

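The wrist view shows the blue mouth at about (322,238) against the predicted (319,242), so it is 2–3 mm off. I'll refit with the wrist depth.

```bash
python3 - <<'E'
from h import *
from scipy.optimize import least_squares
p,W=cloud('wrist');hsv=cv2.cvtColor(p,cv2.COLOR_BGR2HSV)
l0=(W-SEAT)@F
k=(hsv[...,0]>100)&(hsv[...,0]<125)&(hsv[...,1]>130)&(l0[...,2]>-.03)&(l0[...,2]<.06)&(np.hypot(l0[...,0],l0[...,1])<.036)
m=k&True; cs,_=cv2.findContours(m.astype(np.uint8),cv2.RETR_EXTERNAL,2); c=max(cs,key=cv2.contourArea); print('bbox',cv2.boundingRect(c))
rim=W[k&(l0[...,2]>.046)]; print('rim pts',len(rim))
L=(rim-SEAT)@F; print('axial',np.percentile(L[:,2],[5,50,95]))
f=lambda q:(np.hypot(L[:,0]-q[0],L[:,1]-q[1])-.02675)*1e3
q=least_squares(f,[0,0],loss='soft_l1').x; print('rim centre offset in seat x,y (mm)',q*1e3)
# image fit: project outer rim circle, compare with contour
t=np.linspace(0,2*np.pi,120)
dt=cv2.distanceTransform((1-cv2.drawContours(np.zeros(m.shape,np.uint8),[c],-1,1,1)),cv2.DIST_L2,5)
def g(q):
    X=SEAT+(np.stack([.028*np.cos(t)+q[0],.028*np.sin(t)+q[1],0*t+.05],1))@F.T
    u=proj('wrist',X); 
    lo=(np.sin(t)**2>=0)&(np.cos(t)<.5)   # near side of rim is silhouette
    return cv2.remap(dt.astype(np.float32),u[lo,0].astype(np.float32),u[lo,1].astype(np.float32),1).ravel()
s=least_squares(g,q,diff_step=1e-2,x_scale=1e-3); print('img offset mm',s.x*1e3,'rms px',np.sqrt(np.mean(s.fun**2)))
z=np.load('pics/wrist.npz'); print('marks')
o=(np.linalg.norm(W-SEAT,axis=-1)<.08)&(hsv[...,0]>3)&(hsv[...,0]<22)&(hsv[...,1]>110)
for v,u in np.argwhere(o): print(u,v,(l0[v,u]*1e3).round(1),end='|')
# interior cone/walls: axis direction
Wl=(W[k&(l0[...,2]<.045)]-SEAT)@F
h=lambda q:(np.hypot(Wl[:,0]-q[0]-q[2]*Wl[:,2],Wl[:,1]-q[1]-q[3]*Wl[:,2])-np.where(Wl[:,2]>.0,.0255,.0255))*1e3
s=least_squares(h,[0,0,0,0],loss='soft_l1',f_scale=.5); print('\naxis fit',(s.x[:2]*1e3),np.degrees(s.x[2:]),len(Wl))
E
```

```text
bbox (283, 196, 78, 85)
rim pts 870
axial [0.0469772  0.04877339 0.04994633]
rim centre offset in seat x,y (mm) [-0.53417774 -1.96846072]
img offset mm [-0.01777049 -1.77084979] rms px 1.0193053
marks
330 192 [ 28.9  -1.2 -12.3]|331 192 [ 28.8  -2.1 -15.3]|330 193 [28.6 -1.2 -8.3]|331 193 [28.9 -1.9 -7.6]|332 193 [28.8 -2.9 -9.7]|327 194 [28.6  1.7  4.7]|330 194 [28.1 -1.2 -5.5]|331 194 [28.3 -2.  -5.2]|332 194 [28.5 -2.9 -6. ]|327 195 [28.5  1.7 10.2]|326 196 [27.3  2.2  8.2]|327 196 [28.5  1.8 15.8]|326 197 [27.3  2.2 13.7]|327 197 [27.6  1.5 14.6]|317 258 [-25.6  -4.9   4. ]|317 259 [-25.4  -4.9   7.2]|318 259 [-24.7  -5.6   9. ]|317 260 [-25.2  -4.9  10.8]|318 260 [-25.8  -5.9   8.1]|317 261 [-25.2  -4.9  13.6]|318 261 [-25.6  -5.9  11.5]|317 262 [-25.8  -5.1  14.4]|
axis fit [ 4.54236208 -0.84888482] [-8.62995924 -1.97591646] 3221
```

```bash
sed -i 's/^SEAT=.*; F=frame/F=frame(.27); SEAT=np.array([.571,-.2172,.175])+F@[-.0003,-.0016,0]; F=frame/' h.py; python3 - <<'E'
from h import *
plan([(SEAT+.08*F[:,2],grip(-75)),(SEAT+.010*F[:,2],grip(-75))])
E
```

```text
[0.278 0.003 0.006] [ 0.006 -0.     0.001]
[ 0.28 -0.    0.  ] [0. 0. 0.]
```

```bash
python3 -m pendant '.1 .003 .006 0 0 0;.2 .003 .006 0 0 0;.278 .003 .006 0 0 0;.278 .003 .006 0 0 0' 
python3 -m pendant '.08 0 0 0 0 0;.16 0 0 0 0 0;.23 0 0 0 0 0;.28 0 0 0 0 0;.28 0 0 0 0 0;.28 0 0 0 0 0'
python3 - <<'E'
from h import *
plan([(SEAT+.01*F[:,2],grip(-75))]); s=r.read_state(); print(s['ft_force'],s['torque'])
E
python3 -m pendant '0 0 0 0 0 0;0 0 0 0 0 0;0 0 0 0 0 0;0 0 0 0 0 0;0 0 0 0 0 0;0 0 0 0 0 0' -0.5 5
python3 - <<'E'
from h import *
s=r.read_state();print(s['ft_force'],s['torque'],s['width'],'tool',R.from_quat(s['eef_rot']).inv().apply(s['ft_force']))
E
```

```text
time: 4.05
ee_pos: [0.5324, -0.2284, 0.2414]
eef_rot: [0.84, 0.184, -0.477, 0.182]
ft_force: [0.5, 0.6, -0.3]
width: 0.0869
time: 4.65
ee_pos: [0.5663, -0.2209, 0.1845]
eef_rot: [0.841, 0.182, -0.475, 0.182]
ft_force: [-0.4, -0.5, 0.0]
width: 0.0868
[ 0.004 -0.003  0.   ] [ 0.005 -0.     0.   ]
[-0.44618846 -0.53341733  0.02353803] [-0.30902108  0.7249415  -0.01340799]
time: 5.25
ee_pos: [0.5662, -0.2204, 0.1838]
eef_rot: [0.842, 0.182, -0.475, 0.181]
ft_force: [-1.7, -0.1, 1.3]
width: 0.0567
[-1.69580124 -0.05224333  1.29920326] [-0.08379678  0.7797529   0.04185637] 0.05666052827979079 tool [-1.94920743 -0.595504    0.64215708]
```

```bash
python3 -m pendant '0 0 0 0 0 0;0 0 0 0 0 0;0 0 0 0 0 0' -1 25
python3 -m pendant '0 0 0 -.06 0 0;0 0 0 -.12 0 0;0 0 0 -.18 0 0;0 0 0 -.24 0 0;0 0 0 -.3 0 0;0 0 0 -.3 0 0'
python3 - <<'E'
from h import *
s=r.read_state();A=R.from_quat(s['eef_rot']).inv();print(s['width'],'tool',A.apply(s['ft_force']),A.apply(s['torque']),s['joint_positions'][6])
plan([(SEAT+.01*F[:,2],grip(-5))])
E
```

```text
time: 5.55
ee_pos: [0.5662, -0.2204, 0.1838]
eef_rot: [0.842, 0.182, -0.475, 0.181]
ft_force: [-3.8, 1.2, 3.8]
width: 0.0557
time: 6.15
ee_pos: [0.5663, -0.2206, 0.1838]
eef_rot: [0.78, 0.284, -0.422, 0.365]
ft_force: [-1.1, -0.0, 3.8]
width: 0.0555
0.055499258163754873 tool [-3.84613906  0.4611625  -0.93166044] [-0.09803159 -0.65768133 -0.52441494] 0.28550720259993545
[ 0.001 -0.001 -0.001] [-0.509 -0.001 -0.   ]
```

```bash
python3 -m pendant '-.002 0 0 -.07 0 0;-.002 0 0 -.14 0 0;-.002 0 0 -.22 0 0;-.002 0 0 -.3 0 0;-.002 0 0 -.38 0 0;-.002 0 0 -.46 0 0;-.002 0 0 -.52 0 0;-.002 0 0 -.52 0 0'
python3 - <<'E'
from h import *
s=r.read_state();A=R.from_quat(s['eef_rot']).inv();print(s['width'],'tool',A.apply(s['ft_force']),A.apply(s['torque']),s['joint_positions'])
plan([(SEAT+.01*F[:,2],grip(-5))])
p,d,c=shot('scene'); cv2.imwrite('pics/s2.png',cv2.resize(p[215:315,190:320],(780,600),interpolation=cv2.INTER_CUBIC))
E
```

```text
time: 6.95
ee_pos: [0.5658, -0.2204, 0.1837]
eef_rot: [0.583, 0.423, -0.283, 0.633]
ft_force: [0.2, -1.1, -0.6]
width: 0.0559
0.055880627901372854 tool [ 0.45042022 -0.25221898  1.13774535] [-0.05141485 -0.13922991 -0.69618149] [-0.10762652  0.07122475  0.63651211  1.97494628 -0.57725373  0.80878652
  1.05797468]
[ 0.002  0.001 -0.   ] [ 0.009 -0.001  0.   ]
```

View pics/s2.png

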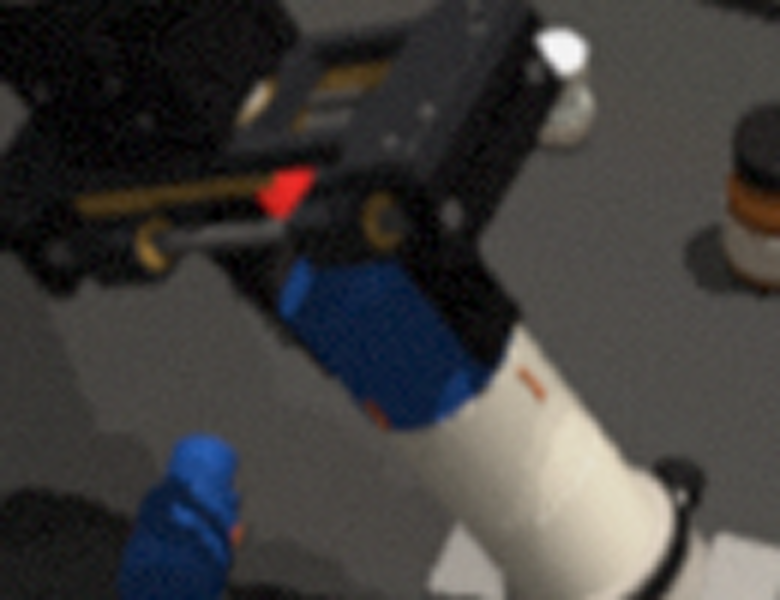

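The beaker turned with the gripper: its −x mark now shows at the lower left, crop (377,412). Forces are small, so I start the lift along the axis.

```bash
python3 -m pendant '-.02 0 0 0 0 0;-.04 0 0 0 0 0;-.06 0 0 0 0 0;-.06 0 0 0 0 0'
python3 -m pendant '-.04 0 0 0 0 0;-.08 0 0 0 0 0;-.12 0 0 0 0 0;-.16 0 0 0 0 0;-.2 0 0 0 0 0;-.26 0 0 0 0 0;-.32 0 0 0 0 0'
python3 - <<'E'
from h import *
s=r.read_state();A=R.from_quat(s['eef_rot']).inv();print(s['width'],'tool',A.apply(s['ft_force']),s['joint_positions'])
Bz=lambda a:R.from_euler('z',a,degrees=True).as_matrix()
p0=s['ee_pos']
# upright keeping current tool yaw: minimal tilt rotation
A0=R.from_quat(s['eef_rot']); x=A0.as_matrix()[:,0]; ax=np.cross(x,[0,0,-1]); up=(R.from_rotvec(ax/np.linalg.norm(ax)*np.arccos(-x[2]))*A0).as_matrix(); np.save('pics/up.npy',up); print(up.round(3))
plan([([.50,-.15,.30],None),([.5,.05,.30],up),([.53,.2463,.25],up),(PAN+[0,0,.08],up)])
E
```

```text
time: 7.4
ee_pos: [0.5588, -0.2229, 0.1981]
eef_rot: [0.583, 0.422, -0.283, 0.634]
ft_force: [0.5, 0.5, -0.3]
width: 0.0562
time: 8.1
ee_pos: [0.5195, -0.2334, 0.2675]
eef_rot: [0.583, 0.423, -0.283, 0.633]
ft_force: [0.1, 0.7, -0.5]
width: 0.0559
0.055922431325109864 tool [ 0.52128891 -0.06688933 -0.61345223] [-0.09289317 -0.11297173  0.63217352  1.93133539 -0.37767243  0.96498716
  0.90999935]
[[-0.     0.981  0.196]
 [ 0.     0.196 -0.981]
 [-1.    -0.    -0.   ]]
[-0.106  0.052 -0.347] [0. 0. 0.]
[ 0.107  0.128 -0.782] [-0.    -0.026 -0.348]
[ 0.2    0.272 -0.746] [0. 0. 0.]
[0.408 0.217 0.043] [0. 0. 0.]
```

```bash
python3 -m pendant '-.106 .052 -.347 0 0 0;-.106 .052 -.347 0 0 0;-.106 .052 -.347 0 0 0'
python3 -m pendant '.107 .128 -.782 0 -.026 -.348;.107 .128 -.782 0 -.026 -.348;.107 .128 -.782 0 -.026 -.348;.107 .128 -.782 0 -.026 -.348;.107 .128 -.782 0 -.026 -.348;.107 .128 -.782 0 -.026 -.348;.107 .128 -.782 0 -.026 -.348'
python3 -m pendant '.2 .272 -.746 0 0 0;.2 .272 -.746 0 0 0;.2 .272 -.746 0 0 0;.2 .272 -.746 0 0 0;.2 .272 -.746 0 0 0;.2 .272 -.746 0 0 0'
python3 - <<'E'
from h import *
up=np.load('pics/up.npy'); s=r.read_state(); print(s['joint_positions'])
plan([(PAN+[0,0,.085],up)])
E
```

```text
time: 8.4
ee_pos: [0.5006, -0.1458, 0.3024]
eef_rot: [0.582, 0.423, -0.28, 0.635]
ft_force: [0.3, -0.9, -0.4]
width: 0.0561
time: 9.1
ee_pos: [0.5006, 0.0483, 0.2995]
eef_rot: [0.449, 0.546, -0.449, 0.547]
ft_force: [-0.4, -0.0, -0.1]
width: 0.0555
time: 9.7
ee_pos: [0.5306, 0.2458, 0.2488]
eef_rot: [0.448, 0.547, -0.448, 0.547]
ft_force: [0.3, -0.0, 0.0]
width: 0.0561
[-0.45620908  0.23227159 -0.06699132  1.53144141  0.01642473  1.3785493
 -0.32685178]
[0.383 0.215 0.041] [ 0.  0. -0.]
```

```bash
python3 -m pendant '.383 .215 .041 0 0 0;.383 .215 .041 0 0 0;.383 .215 .041 0 0 0;.383 .215 .041 0 0 0;.383 .215 .041 0 0 0'
python3 - <<'E'
from h import *
up=np.load('pics/up.npy')
plan([(PAN+[0,0,.085],up)])
a,d,c=shot('scene'); 
p,W=cloud('scene');hsv=cv2.cvtColor(p,cv2.COLOR_BGR2HSV); s=r.read_state()['ee_pos']
k=(hsv[...,0]>100)&(hsv[...,0]<125)&(hsv[...,1]>130)&(np.hypot(W[...,0]-s[0],W[...,1]-s[1])<.045)&(W[...,2]>.08)
P=W[k]; print(k.sum(),'z',np.percentile(P[:,2],[1,99]))
from scipy.optimize import least_squares
U=P[P[:,2]>s[2]-.007]; f=lambda q:(np.hypot(U[:,0]-q[0],U[:,1]-q[1])-.028)*1e3
q=least_squares(f,s[:2],loss='soft_l1'); print('beaker xy',q.x,'tcp',s,len(U))
f2=lambda q:(np.hypot(U[:,0]-q[0]-q[2]*(U[:,2]-.18),U[:,1]-q[1]-q[3]*(U[:,2]-.18))-.028)*1e3
print('tilted',least_squares(f2,[*s[:2],0,0],loss='soft_l1').x)
cv2.imwrite('pics/s3.png',cv2.resize(a[110:240,280:440],(738,600),interpolation=cv2.INTER_CUBIC))
E
```

```text
time: 10.2
ee_pos: [0.586, 0.2459, 0.1557]
eef_rot: [0.45, 0.546, -0.448, 0.547]
ft_force: [-0.2, 0.4, 0.4]
width: 0.0558
[ 0.011 -0.003 -0.002] [-0.001 -0.    -0.002]
664 z [0.11262014 0.33273978]
beaker xy [0.58360789 0.24586293] tcp [0.58604431 0.24656903 0.15620269] 562
tilted [ 0.58369857  0.24585947 -0.0307844  -0.05086618]
```

View pics/s3.png

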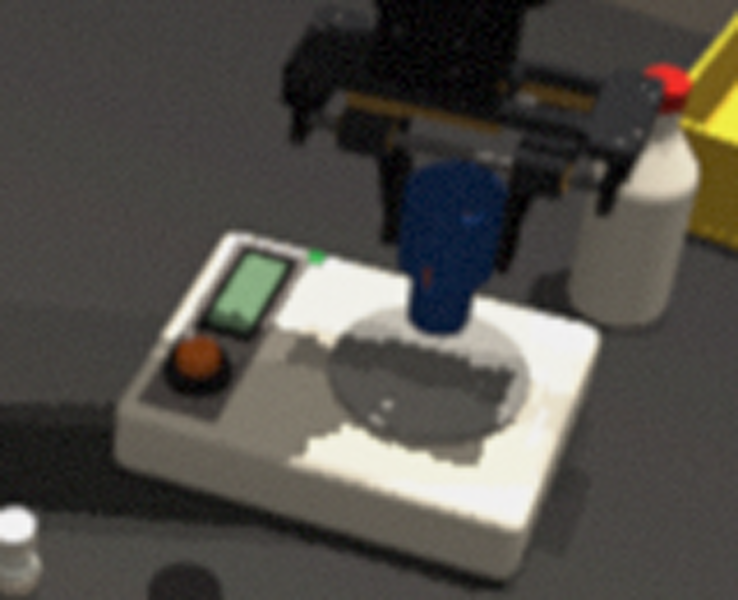

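The beaker hangs upright over the pan. I lower it slowly.

```bash
python3 -m pendant '.04 0 0 0 0 0;.08 0 0 0 0 0;.11 0 0 0 0 0;.13 0 0 0 0 0;.13 0 0 0 0 0'
python3 -m pendant '.006 0 0 0 0 0;.006 0 0 0 0 0;.01 0 0 0 0 0;.01 0 0 0 0 0'
python3 -m pendant '.004 0 0 0 0 0;.004 0 0 0 0 0;.008 0 0 0 0 0;.008 0 0 0 0 0'
```

```text
time: 10.75
ee_pos: [0.5847, 0.2466, 0.1197]
eef_rot: [0.448, 0.547, -0.449, 0.547]
ft_force: [0.1, 0.9, 0.0]
width: 0.0557
time: 11.15
ee_pos: [0.5855, 0.2469, 0.1186]
eef_rot: [0.448, 0.547, -0.448, 0.547]
ft_force: [-0.0, 0.3, -0.3]
width: 0.0557
time: 11.55
ee_pos: [0.5857, 0.2469, 0.1184]
eef_rot: [0.449, 0.547, -0.448, 0.547]
ft_force: [-4.6, -2.6, 13.9]
width: 0.056
```

```bash
python3 -m pendant '-.004 0 0 0 0 0;-.006 0 0 0 0 0;-.006 0 0 0 0 0' - 6
python3 -m pendant '0 0 0 0 0 0;0 0 0 0 0 0;0 0 0 0 0 0' -.25 
python3 -m pendant '0 0 0 0 0 0;0 0 0 0 0 0;0 0 0 0 0 0;0 0 0 0 0 0' .9
python3 -m pendant '-.05 0 0 0 0 0;-.12 0 0 0 0 0;-.22 0 0 0 0 0;-.35 0 0 0 0 0;-.5 0 0 0 0 0;-.5 0 0 0 0 0'
python3 - <<'E'
from h import *
from scipy.optimize import least_squares
a,d,c=shot('scene');shot('wrist');shot('top')
s=r.read_state()['ee_pos']
for n in('scene','top','wrist'):
  p,W=cloud(n);hsv=cv2.cvtColor(p,cv2.COLOR_BGR2HSV)
  k=(hsv[...,0]>100)&(hsv[...,0]<125)&(hsv[...,1]>130)&(np.hypot(W[...,0]-s[0],W[...,1]-s[1])<.045)&(W[...,2]>.08)&(W[...,2]<.17)
  P=W[k]; 
  if len(P)<20: print(n,len(P)); continue
  U=P[P[:,2]>.115]; d=lambda q:np.hypot(U[:,0]-q[0],U[:,1]-q[1])
  f=lambda q:np.where(abs(d(q)-.028)<abs(d(q)-.0255),d(q)-.028,d(q)-.0255)*1e3
  q=least_squares(f,s[:2],loss='soft_l1'); print(n,'beaker',q.x,'z',np.percentile(P[:,2],[1,99]),len(U))
cv2.imwrite('pics/s4.png',np.hstack([cv2.resize(a[110:240,280:440],(400,325)),cv2.resize(np.load('pics/wrist.npz')['p'],(400,325))]))
print(BTN)
# press with shut fingers, same orientation
plan([(s+[0,0,.02],None),([BTN[0],BTN[1],.24],None),([BTN[0],BTN[1],.09],None)])
E
```

```text
time: 11.85
ee_pos: [0.5857, 0.2469, 0.1183]
eef_rot: [0.449, 0.547, -0.448, 0.547]
ft_force: [0.3, -1.2, 5.3]
width: 0.0563
time: 12.15
ee_pos: [0.5857, 0.2469, 0.1184]
eef_rot: [0.449, 0.547, -0.448, 0.547]
ft_force: [-0.2, -0.5, 5.4]
width: 0.0562
time: 12.55
ee_pos: [0.5851, 0.2467, 0.1174]
eef_rot: [0.448, 0.547, -0.448, 0.547]
ft_force: [0.3, -0.7, 1.1]
width: 0.0787
time: 13.15
ee_pos: [0.5874, 0.2478, 0.2498]
eef_rot: [0.451, 0.545, -0.445, 0.548]
ft_force: [0.3, 0.2, 0.5]
width: 0.0825
scene beaker [0.58436606 0.24674692] z [0.08196764 0.16039681] 443
top 1
wrist beaker [0.58627299 0.24650005] z [0.08335478 0.15790972] 2686
[0.4676 0.1753 0.078 ]
[-0.08  0.    0.  ] [0. 0. 0.]
[ 0.092 -0.517  0.188] [0. 0. 0.]
[ 0.6 -0.  -0. ] [0. 0. 0.]
```

View pics/s4.png

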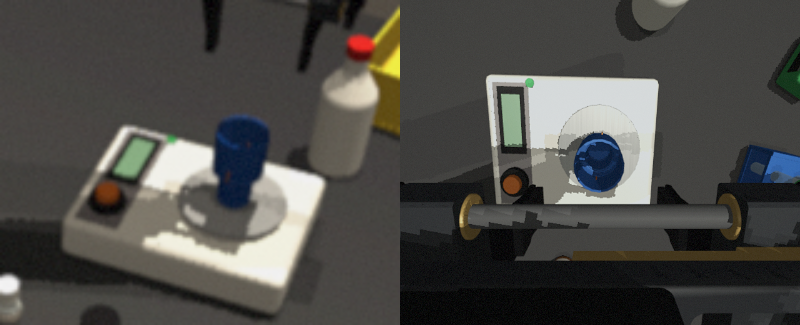

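The beaker stands upright at (0.586,0.2465), and the pan centre is (0.5853,0.2463). Next I shut the fingers, turn so the gripper body stays clear of the beaker, and go above the button.

```bash
python3 -m pendant '0 -.517 .188 -.1 0 0;0 -.517 .188 -.2 0 0;0 -.517 .188 -.3 0 0;0 -.517 .188 -.4 0 0;0 -.517 .188 -.5 0 0;0 -.517 .188 -.6 0 0;0 -.517 .188 -.7 0 0;0 -.517 .188 -.7 0 0' -1 20
python3 -m pendant '0 0 0 -.1 0 0;0 0 0 -.2 0 0;0 0 0 -.3 0 0;0 0 0 -.3 0 0;0 0 0 -.3 0 0'
python3 - <<'E'
from h import *
print(r.read_state()['joint_positions'])
for n in('scene','top'):
  p,W=cloud(n);hsv=cv2.cvtColor(p,cv2.COLOR_BGR2HSV); o=(np.hypot(W[...,0]-BTN[0],W[...,1]-BTN[1])<.02)&(hsv[...,0]<22)&(hsv[...,1]>120); print(n,o.sum(),np.percentile(W[o],[5,50,95],axis=0) if o.any() else '')
plan([([BTN[0],BTN[1],.095],None)])
E
```

```text
time: 14.1
ee_pos: [0.4672, 0.175, 0.2418]
eef_rot: [0.113, 0.698, -0.113, 0.698]
ft_force: [-0.5, -0.4, -0.8]
width: 0.0265
time: 14.6
ee_pos: [0.4676, 0.1752, 0.2423]
eef_rot: [-0.042, 0.706, 0.042, 0.706]
ft_force: [0.5, 0.5, 0.3]
width: 0.0003
[-0.33234206  0.05118245 -0.12195101  1.75027709  0.0065365   1.34102178
  1.23484468]
scene 86 [[0.45746227 0.16049452 0.06857175]
 [0.46960687 0.16867705 0.07727875]
 [0.47965688 0.18216585 0.08069048]]
top 64 [[0.45814452 0.16536697 0.07446112]
 [0.46853099 0.17530329 0.07772272]
 [0.47900722 0.18594388 0.08158539]]
[0.589 0.    0.   ] [0. 0. 0.]
```

```bash
python3 -m pendant '.15 0 0 0 0 0;.3 0 0 0 0 0;.45 0 0 0 0 0;.55 0 0 0 0 0;.62 0 0 0 0 0;.62 0 0 0 0 0'
python3 -m pendant '.008 0 0 0 0 0;.016 0 0 0 0 0;.024 0 0 0 0 0;.024 0 0 0 0 0;.024 0 0 0 0 0'
python3 -m pendant '.006 0 0 0 0 0;.012 0 0 0 0 0;.012 0 0 0 0 0;.012 0 0 0 0 0'
```

```text
time: 15.2
ee_pos: [0.4661, 0.1746, 0.0853]
eef_rot: [-0.044, 0.707, 0.042, 0.704]
ft_force: [-0.3, -0.1, 0.6]
width: 0.0005
time: 15.7
ee_pos: [0.468, 0.1754, 0.0821]
eef_rot: [-0.045, 0.705, 0.045, 0.706]
ft_force: [0.9, -0.5, -0.3]
width: 0.0002
time: 16.1
ee_pos: [0.4678, 0.1753, 0.0787]
eef_rot: [-0.045, 0.706, 0.045, 0.706]
ft_force: [-0.2, -0.5, 1.5]
width: 0.0008
```

```bash
python3 -m pendant '.006 0 0 0 0 0;.012 0 0 0 0 0;.012 0 0 0 0 0;.012 0 0 0 0 0'
python3 -m pendant '.004 0 0 0 0 0;.008 0 0 0 0 0;.008 0 0 0 0 0;.008 0 0 0 0 0'
```

```text
time: 16.5
ee_pos: [0.4679, 0.1753, 0.0759]
eef_rot: [-0.045, 0.705, 0.045, 0.706]
ft_force: [-0.3, -0.4, 3.2]
width: 0.0003
time: 16.9
ee_pos: [0.4679, 0.1754, 0.0738]
eef_rot: [-0.045, 0.705, 0.045, 0.706]
ft_force: [0.3, -0.8, 3.0]
width: 0.0007
```

Force is about 3 N, so the button isn't at its stop yet. I go on until it bottoms, then let it up.

```bash
python3 -m pendant '.004 0 0 0 0 0;.008 0 0 0 0 0;.008 0 0 0 0 0;.008 0 0 0 0 0'
python3 -m pendant '.003 0 0 0 0 0;.006 0 0 0 0 0;.006 0 0 0 0 0;.006 0 0 0 0 0'
```

```text
time: 17.3
ee_pos: [0.468, 0.1754, 0.0723]
eef_rot: [-0.045, 0.705, 0.045, 0.706]
ft_force: [-3.8, -1.2, 10.3]
width: 0.0005
time: 17.7
ee_pos: [0.4681, 0.1754, 0.072]
eef_rot: [-0.045, 0.705, 0.045, 0.706]
ft_force: [-9.4, -3.3, 25.6]
width: 0.0005
```

The button has bottomed: force jumped at z≈0.072, 6–7 mm below its top. I retreat and check.

```bash
python3 -m pendant '-.02 0 0 0 0 0;-.05 0 0 0 0 0;-.12 0 0 0 0 0;-.25 0 0 0 0 0;-.4 0 0 0 0 0;-.5 0 0 0 0 0;-.6 0 0 0 0 0;-.6 0 0 0 0 0'
python3 -m pendant '-.2 0 -.6 0 0 0;-.2 0 -.6 0 0 0;-.2 0 -.6 0 0 0;-.2 0 -.6 0 0 0;-.2 0 -.6 0 0 0'
python3 - <<'E'
from h import *
from scipy.optimize import least_squares
a,d,c=shot('scene');b,_,_=shot('top')
for n in('scene','top'):
  p,W=cloud(n);hsv=cv2.cvtColor(p,cv2.COLOR_BGR2HSV)
  o=(np.hypot(W[...,0]-BTN[0],W[...,1]-BTN[1])<.02)&(hsv[...,0]<22)&(hsv[...,1]>120); print(n,'btn',o.sum(),np.percentile(W[o],[50,95],axis=0)[:,2] if o.any() else '')
  P=W[(hsv[...,0]>100)&(hsv[...,0]<125)&(hsv[...,1]>130)&(np.hypot(W[...,0]-PAN[0],W[...,1]-PAN[1])<.045)&(W[...,2]>.07)]
  if len(P)<30: continue
  U=P[P[:,2]>.115]; dd=lambda q:np.hypot(U[:,0]-q[0],U[:,1]-q[1])
  f=lambda q:np.where(abs(dd(q)-.028)<abs(dd(q)-.0255),dd(q)-.028,dd(q)-.0255)*1e3
  print(n,'beaker',least_squares(f,PAN[:2],loss='soft_l1').x,'top z',np.percentile(P[:,2],99))
cv2.imwrite('pics/s5.png',np.hstack([cv2.resize(a[90:360,200:460],(400,415)),cv2.resize(b[150:350,130:430],(400,415))]))
s=r.read_state();print(s['ft_force'],s['ee_pos'])
E
```

```text
time: 18.5
ee_pos: [0.4691, 0.1759, 0.2235]
eef_rot: [-0.044, 0.704, 0.045, 0.707]
ft_force: [0.8, 0.5, 0.3]
width: 0.0003
time: 19.0
ee_pos: [0.3185, 0.1563, 0.2705]
eef_rot: [-0.045, 0.705, 0.045, 0.706]
ft_force: [0.1, -0.1, 0.3]
width: 0.0007
scene btn 77 [0.07800457 0.08095893]
scene beaker [0.58370119 0.24675839] top z 0.16045709731423774
top btn 69 [0.07694071 0.08001442]
[ 0.22504533 -0.64943816 -0.41011629] [0.31951701 0.15619557 0.26956492]
```

View pics/s5.png

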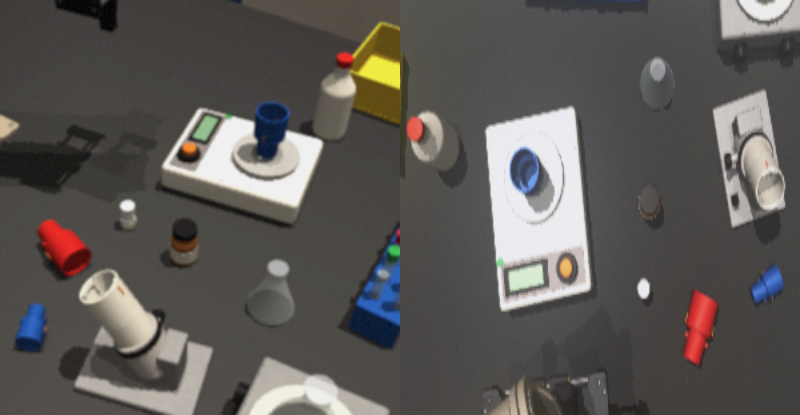

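The beaker stands upright on the pan, the button is back at its starting height, the bystanders have not moved, and the arm is clear. Handing in.

```bash
python3 -c "
from bench import close_job; print(close_job())"
```

```text
the job is handed in; nothing more can be done
None
```

The job is done and handed in at about 19 s of the 58 s allowed. I took hold of the large blue beaker along the lean and turned it about 71° anticlockwise. It was already about 7° round from the seat, so it ended near 78°. I then lifted it out with almost no resistance, set it upright on the pan, and let go. After that I pressed the tare button to its stop, about 6 mm down, and let it up.

**Last checks:**
- **Beaker:** it stands on the pan at about (0.584–0.586, 0.2465), against a pan centre of (0.585, 0.246). The scene and wrist cameras differ by about 2 mm, which is within their calibration. The top camera gave no separate reading of the beaker.
- **Tare button:** its measured height is 0.077–0.078 m, the same as before the press. I inferred the press from the force, which rose from 3 N to 10 N and then 26 N at the stop. The joint itself can't be read.
- **Rest of the scene:** the bystanders in the last pictures look undisturbed, and the robot was touching nothing.
- **Contact forces:** the beaker met the pan at about 14 N, firmer than I intended. I backed off to about 5 N before opening the gripper. The last step on the button, 26 N, was also harder than needed.

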